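# Tension the spring fixture to its mark with the socket key

## Task

Fit the loose socket key fully down onto the square spindle of the spring tensioner, feeling for the flats with a light push, and turn it clockwise until the sprung pointer stands level with the tip of the brass mark, without running noticeably past it. Then take the key off and stand it upright on the bench clear of the tensioner; do not ram the spindle down, shift the mark or disturb the other things.

Things in the scene. Friction and masses are not known exactly. Their poses are not given: they have to be found in the camera images.
- tensioner: spring tensioner screwed to the bench: grey base plate 100 x 230 x 12 mm (x, y, z), origin at the centre of its underside. At the -y end a 64 mm square aluminium gearbox, top at 45 mm, carries the vertical spindle; at the +y end stands a block 52 mm high with the spring barrel. White scale rail along the -x side. Nothing but spindle and key rises above 61 mm
- seat (a point): centre of the round collar (36 mm across) at the spindle's foot: its upper face at rest, 51 mm above the bench. It neither turns nor sinks. The key is fully down when its underside rests on the collar. Turning the spindle clockwise from above tensions: a rack moves 10 mm per rad, and after 3 to 17 mm of idle travel (differs each time) pushes the crosshead
- spindle_top (a point): top centre of the spindle, 28 mm above the seat; does not sink. Below it a round pilot 13 mm across (tip 11 mm), 12 mm high, then the 14 mm square drive, 16 mm high, down to the collar. The square's angle about the vertical is not measured and may be anything: see or feel it. Anticlockwise it meets a stop within 1.4 rad. A friction brake (0.25 N m) holds it where it is left, against the spring
- spindle_thrust (a joint): how far the whole spindle with its collar is pushed down (m, 0 at rest): it floats on a thrust spring of 4 N per mm with 9 mm of travel, and must not be pushed down more than 5.5 mm (22 N)
- key: loose bright steel socket key, about 0.18 kg, 68 mm high, upright on the bench; origin at the centre of its underside, z up. Sleeve 30 x 30 mm, 34 mm high, with a 16 mm square hole 34 mm deep from below, sides along x and y; round neck 30 mm across up to 40 mm; then the grip, a flat upright tab 60 mm long (x), 12 mm thick (y), up to 68 mm. A light push seats it once the flats agree
- key_tab (a point): centre of the key's tab, 54 mm above its underside
- pointer (a point): tip of the dark pointer on the crosshead, 59 mm above the bench; it moves along the tensioner's +y against a spring (about 3 N at rest plus 0.7 N per mm, 22 mm of travel) and springs back if not held by the rack
- mark (a point): tip of the brass rider on the scale rail, facing the pointer from -x; 6 to 13 mm further along the tensioner's +y than the pointer at rest. Pointer and mark agree when both have the same y in the tensioner's frame
- stopwatch: stopwatch lying flat, 65 x 58 x 14 mm, bystander, origin under its centre
- brass_weight: brass knob weight, 29 mm across, 48 mm high, bystander, origin under its centre
- loupe: black loupe, 37 mm across, 42 mm high, bystander, origin under its centre
- disc_stack: stack of dark sample discs 63 mm across, 9 mm high, bystander, origin under its centre

How it is judged:
On the way, in this order (a step that is already met when the one before it is completed fails the run):
1. the key is fully down on the spindle (horizontal distance between key and seat below 0.004 m and z of key in the frame of seat below 0.003 m and angle between key's own z axis and vertical below 0.12 rad), for 0.2 s.
2. with the key still on the spindle, the pointer is brought level with the mark (horizontal distance between key and seat below 0.005 m and z of key in the frame of seat below 0.012 m and y of pointer in the frame of mark between -0.002 and 0.002 m), for 0.3 s.
At the end, for the whole second after the job is handed in: the pointer stands within 2 mm of the mark and stays there; the key stands upright (within 0.1 rad) on the bench, at rest, not touching the tensioner (y of pointer in the frame of mark between -0.002 and 0.002 m and height (world z) of key below 0.004 m and angle between key's own z axis and vertical below 0.1 rad and linear speed of key below 0.02 m/s and contact force between key and tensioner below 0.1 N).
It fails at once if the spindle is pushed down more than 5.5 mm (22 N) (value of joint spindle_thrust above 0.0055 m).
It fails at once if the pointer runs more than 4 mm past the mark (y of pointer in the frame of mark above 0.004 m).
It fails at once if the mark is shifted by more than 2 mm (distance of mark from where it was at the start of the episode above 0.002 m).
It fails at once if a bystander is moved by more than 15 mm (distance of any of stopwatch, brass_weight, loupe, disc_stack from where it was at the start of the episode above 0.015 m).
It also fails if it takes over 72 s, if anything falls off the work surface, if the arm or the gripper's body presses on something with over 40 N, if the wrist force passes 120 N, or if a joint passes its speed limit or range.

## Robot

A 7-joint arm with a two-finger parallel gripper is mounted at the origin on a cart in front of the work surface, level with it; the furniture and walls round the work are solid. World frame = base frame: x ahead of the robot, y to its left, z up, the work surface at z = 0. Lengths are in m, angles in rad, forces in N, time in s.
With the tool pointing down it reaches from about 0.35 to 0.9 m from the base axis. Payload 19.9 kg.
Tool frame: the origin (TCP) lies midway between the tips of the shut fingers; the grasp point (between the pads) lies 19 mm behind it; z points along the fingers, y is the line along which they close (so a half turn about z gives the same grasp; the last joint's range is limited). The gripper opens to 94 mm and grips with 3 to 60 N. Pads are 16 mm wide; open, the fingers measure 119 mm over their backs; the gripper's body (75 mm by 177 mm) begins 78 mm behind the grasp point.
Start: joints at [1.276, 0.417, -0.01, 1.614, 0.005, 1.111, -0.053], TCP at [0.156, -0.605, 0.205] pointing down, gripper open.
Joint ranges: [-2.81, 2.81], [-0.39, 2.02], [-1.27, 1.25], [0.06, 2.57], [-1.19, 4.33], [0.19, 2], [-2.82, 2.82]. Speed limits (rad/s): [1.89, 1.89, 2.39, 2.39, 3.01, 3.01, 3.01].

## Interface

Orientations are given as a unit quaternion [w, x, y, z].
In Python, from workcell import get_state, capture, job_done, look_for, masks_of gives the robot as it stands. The module is installed in compiled form; this text tells all that it offers.
- The arm moves only by the shell command python3 -m crank 'ROWS' [FORCE]. ROWS is JSON, a list of rows, each a list of 7 numbers: the shift along the tool's x, y, z in m, then the turn, a rotation vector about the tool's x, y, z in rad, then the finger opening in m, from 0 to 0.094. In form: [[tx, ty, tz, wx, wy, wz, hand], ...]. A call has 1 to 20 rows; each row shifts and turns the commanded pose from where the row before left it, along the tool's axes as they then stand; what a row does not reach is not made up. A row lasts 1/12 s, in which the tool goes at most 41.7 mm and 7.16 degrees, less where a joint would pass 70% of its speed; a pose out of reach is approached as far as the arm can. A call with a gripper value outside its range is refused whole. The fingers move at their own pace and stop on an object; FORCE is the grip in N (left out, the last holds). Time passes only in rows, so rows that do not move let the fingers close. It gives the time, the measured TCP pose, the force, the opening and the grip force at its end, in the units of the state.
- get_state(): the state, without advancing time (a new reading comes with each control period).
- capture(name): name is "scene" or "top" or "wrist"; returns a dict with "image" (480x640x3 uint8, blue, green, red), "fx", "fy", "cx", "cy" (pixels), "R" (3x3) and "t" (3): a world point X has camera coordinates R X + t. Camera axes: x right, y down, z forward; pixel columns grow to the right and rows downward; lengths in m; the calibration is good to about 2 mm. A picture is of the moment at which its call begins. There is no depth.
- job_done(): hands the job in; it is judged then, once.
Trained networks look in a picture, given as the dict that the camera call returned (one of the last four; its "shot" number tells which), for a name from the list of things; names that differ only in an ending like _2 or _b are one class to them, and where a whole thing is asked for, a point or a joint stands for the part that bears it (a point fixed in the world has none). Each returns a list of dicts, best first, with "conf" (0 to 1); they miss things now and then, are a little off and sometimes report something else, mostly with a low value. They report only what shows in the picture. A call takes as long as a camera call.
- look_for(picture, label): "bbox" ([centre column, centre row, width, height] in pixels, round what is visible of it).
- masks_of(picture, label): "pixels" (480x640 bool, what is visible of it) and "bbox" ([centre column, centre row, width, height] in pixels, round what is visible of it).
The state is a dict: "time_s": time; "joints": joint angles; "dq": joint speeds; "tau": joint torques, N m; "tool_pos": TCP position; "tool_rot": TCP orientation; "ft_force": force on the tool from outside, world axes, zero at the start; "ft_torque": the same for the moment, N m; "width": finger opening in m; "grip_force": force on a finger pad.
Only numpy, scipy, OpenCV 4.12 (cv2) and the standard library are available. Lean on these libraries where they do the work, as an engineer would, in place of code of your own. Each camera call takes 0.05 s, during which the arm holds its last target. There are 200 camera calls.

## Working session

There is one attempt and no reset: what is moved stays moved. The work goes in short steps, Python scripts to look and compute and a shell command to move; the robot and the scene stay as the last step left them, time stands still between calls to the robot, and variables do not carry over. Pictures are saved under pics/ and viewed, at most 11 in all, crops included, and the job is handed in when it is done.

```bash
mkdir -p pics; cat > h.py <<'E'
import numpy as np, cv2
from workcell import get_state, capture, job_done, look_for, masks_of
def ray(c,u,v):
    R=np.array(c["R"]);t=np.array(c["t"])
    return -R.T@t, R.T@np.array([(u-c["cx"])/c["fx"],(v-c["cy"])/c["fy"],1])
def atz(c,u,v,z):
    o,d=ray(c,u,v); return o+d*(z-o[2])/d[2]
def proj(c,X):
    p=np.array(c["R"])@np.array(X)+np.array(c["t"]); return np.array([c["fx"]*p[0]/p[2]+c["cx"],c["fy"]*p[1]/p[2]+c["cy"]])
E
python3 - <<'E'
from h import *
s=get_state();print({k:np.round(s[k],3).tolist() for k in s})
for n in("scene","top"):
    c=capture(n);cv2.imwrite(f"pics/{n}0.png",c["image"]);print(n,np.round(-np.array(c["R"]).T@c["t"],3),c["fx"])
    for l,z in dict(tensioner=.03,seat=.051,spindle_top=.079,key=.034,key_tab=.054,pointer=.059,mark=.059,stopwatch=.014,brass_weight=.048,loupe=.042,disc_stack=.009).items():
        for r in look_for(c,l)[:2]:
            print(l,round(r["conf"],2),np.round(r["bbox"]).tolist(),np.round(atz(c,*r["bbox"][:2],z),3).tolist())
E
```

```text
{'time_s': 0.0, 'joints': [1.276, 0.418, -0.01, 1.614, 0.005, 1.111, -0.053], 'dq': [0.001, -0.001, 0.001, 0.0, 0.0, 0.001, -0.002], 'tau': [0.001, -85.124, 0.64, -42.598, -0.049, 0.019, 0.0], 'tool_pos': [0.156, -0.605, 0.205], 'tool_rot': [-0.001, 0.992, 0.126, -0.0], 'ft_force': [-0.076, 0.215, 0.222], 'ft_torque': [0.02, 0.007, 0.01], 'grip_force': 0.0, 'width': 0.094}
scene [ 0.266 -0.374  0.598] 441.1940007059702
tensioner 0.88 [286.0, 222.0, 88.0, 77.0] [0.575, 0.352, 0.03]
seat 0.76 [286.0, 222.0, 83.0, 77.0] [0.563, 0.323, 0.051]
spindle_top 0.84 [287.0, 223.0, 87.0, 76.0] [0.547, 0.285, 0.079]
key 0.97 [293.0, 336.0, 40.0, 42.0] [0.449, 0.055, 0.034]
key_tab 0.79 [293.0, 335.0, 38.0, 41.0] [0.443, 0.041, 0.054]
pointer 0.87 [286.0, 216.0, 30.0, 10.0] [0.567, 0.335, 0.059]
mark 0.5 [260.0, 217.0, 5.0, 10.0] [0.517, 0.354, 0.059]
stopwatch 0.96 [329.0, 296.0, 31.0, 23.0] [0.554, 0.121, 0.014]
stopwatch 0.73 [287.0, 225.0, 86.0, 76.0] [0.58, 0.359, 0.014]
brass_weight 0.78 [317.0, 380.0, 24.0, 28.0] [0.441, -0.045, 0.048]
disc_stack 0.71 [300.0, 223.0, 14.0, 16.0] [0.612, 0.35
[... 276 characters left out ...]
53, 0.063, 0.051]
key 0.77 [405.0, 313.0, 28.0, 24.0] [0.454, 0.06, 0.034]
key_tab 0.59 [405.0, 316.0, 26.0, 21.0] [0.451, 0.063, 0.054]
pointer 0.97 [238.0, 251.0, 22.0, 41.0] [0.57, 0.38, 0.059]
mark 0.57 [245.0, 276.0, 5.0, 8.0] [0.524, 0.366, 0.059]
mark 0.22 [368.0, 259.0, 28.0, 30.0] [0.558, 0.135, 0.059]
stopwatch 0.57 [364.0, 259.0, 30.0, 25.0] [0.558, 0.137, 0.014]
stopwatch 0.46 [446.0, 317.0, 17.0, 18.0] [0.447, -0.024, 0.014]
brass_weight 0.58 [446.0, 316.0, 15.0, 13.0] [0.451, -0.016, 0.048]
brass_weight 0.36 [270.0, 247.0, 32.0, 22.0] [0.579, 0.321, 0.048]
loupe 0.6 [322.0, 193.0, 18.0, 19.0] [0.684, 0.222, 0.042]
disc_stack 0.64 [287.0, 167.0, 35.0, 26.0] [0.741, 0.292, 0.009]
```

```bash
python3 - <<'E'
from h import *
a=cv2.imread("pics/top0.png");cv2.imwrite("pics/a1.png",cv2.resize(a[140:350,170:470],(800,560),interpolation=cv2.INTER_CUBIC))
a=cv2.imread("pics/scene0.png");cv2.imwrite("pics/a2.png",cv2.resize(a[170:410,210:400],(475*1,600),interpolation=cv2.INTER_CUBIC))
E
```

```text
(no output)
```

View pics/a1.png

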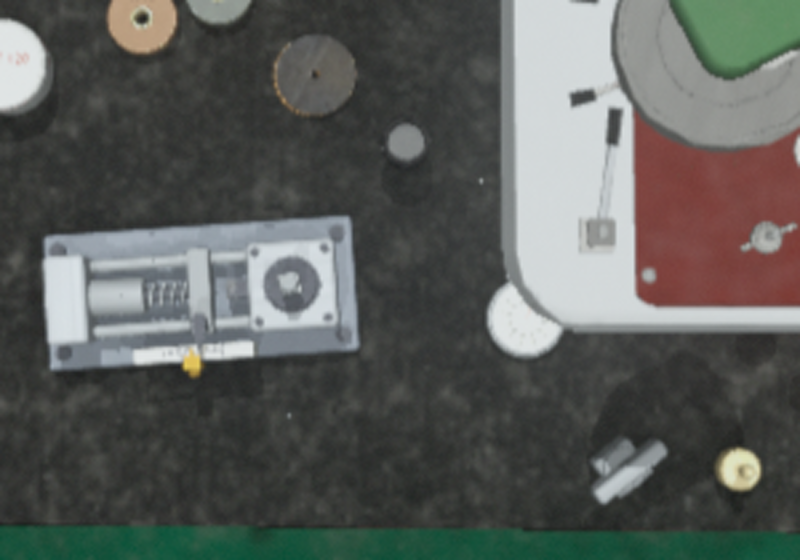

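View pics/a2.png

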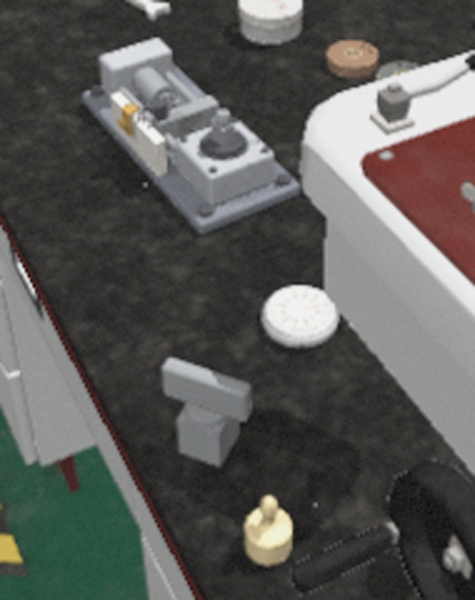

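View pics/scene0.png

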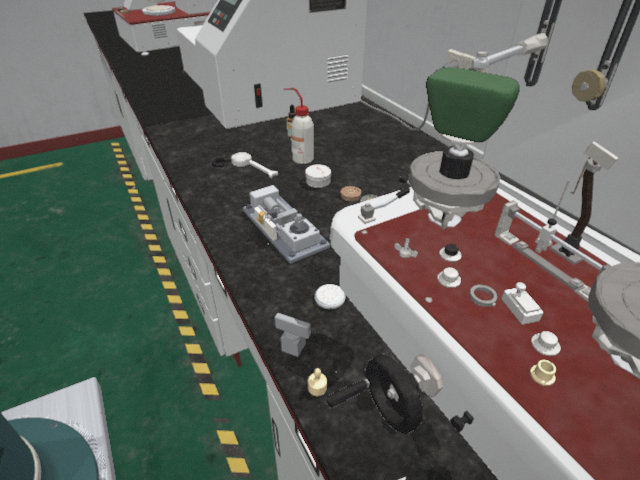

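```bash
python3 - <<'E'
from h import *
c=capture("top");g=lambda x,y,z:print(np.round(atz(c,170+x/2.6667,140+y/2.6667,z),4))
print("plate corners");[g(*p,.012) for p in((44,236),(352,216),(358,349),(50,369))]
print("collar");g(291,284,.053);print("box");[g(*p,.045) for p in((249,243),(333,242),(336,325),(252,328))]
print("key tab");[g(*p,.068) for p in((598,495),(665,447),(630,471))]
print("mach corner");[g(*p,.2) for p in((505,100),(515,260),(560,325))]
w=capture("wrist");R=np.array(w["R"]);print(-R.T@w["t"],R,w["fx"])
E
```

```text
plate corners
[0.6149 0.4901 0.012 ]
[0.6321 0.2611 0.012 ]
[0.5334 0.2555 0.012 ]
[0.5163 0.4834 0.012 ]
collar
[0.5795 0.303  0.053 ]
box
[0.6091 0.3342 0.045 ]
[0.6104 0.2737 0.045 ]
[0.5507 0.2708 0.045 ]
[0.5479 0.3311 0.045 ]
key tab
[0.4338 0.0857 0.068 ]
[0.4675 0.039  0.068 ]
[0.4506 0.0634 0.068 ]
mach corner
[0.6887 0.1626 0.2   ]
[0.5901 0.1559 0.2   ]
[0.5506 0.1283 0.2   ]
[ 0.23017812 -0.58633623  0.38386585] [[ 0.25072598 -0.96805758  0.001003  ]
 [-0.93428509 -0.2417074   0.26208569]
 [-0.25347161 -0.06664878 -0.96504408]] 377.99349543188083
```

```bash
python3 -m crank '[[0,0,-0.03,0,0,0,0.06],[0,0,-0.035,0,0,0,0.06],[0,0,-0.03,0,0,0,0.06]]' && python3 -m crank '[[0.01,-0.014,0,0,0,0,0.06],[0.0198,-0.0277,0,0,0,0,0.06],[0.0198,-0.0277,0,0,0,0,0.06],[0.0198,-0.0277,0,0,0,0,0.06],[0.0198,-0.0277,0,0,0,0,0.06],[0.0198,-0.0277,0,0,0,0,0.06],[0.0198,-0.0277,0,0,0,0,0.06],[0.0198,-0.0277,0,0,0,0,0.06],[0.0198,-0.0277,0,0,0,0,0.06],[0.0198,-0.0277,0,0,0,0,0.06],[0.0198,-0.0277,0,0,0,0,0.06],[0.0198,-0.0277,0,0,0,0,0.06],[0.0198,-0.0277,0,0,0,0,0.06],[0.0198,-0.0277,0,0,0,0,0.06],[0.0198,-0.0277,0,0,0,0,0.06],[0.0198,-0.0277,0,0,0,0,0.06],[0.0198,-0.0277,0,0,0,0,0.06],[0.0198,-0.0277,0,0,0,0,0.06],[0.0198,-0.0277,0,0,0,0,0.06],[0.0198,-0.0277,0,0,0,0,0.06]]' && python3 -m crank '[[0,0,0,0,0,-0.1,0.06],[0,0,0,0,0,-0.1,0.06],[0,0,0,0,0,-0.1,0.06],[0,0,0,0,0,-0.1,0.06],[0,0,0,0,0,-0.1,0.06],[0,0,0,0,0,-0.1,0.06],[0,0,0,0,0,-0.1,0.06],[0,0,0,0,0,-0.1,0.06],[0,0,0,0,0,-0.1,0.06],[0,0,0,0,0,-0.1,0.06],[0,0,0,0,0,-0.1,0.06],[0,0,0,0,0,-0.1,0.06],[0,0,0,0,0,-0.1,0.06],[0,0,0,0,0,-0.1,0.06],[0,0,0,0,0,-0.1,0.06],[0,0,0,0,0,-0.1,0.06],[0,0,0,0,0,-0.1,0.06],[0,0,0,0,0,-0.1,0.06],[0,0,0,0,0,-0.1,0.06],[0,0,0,0,0,0,0.06]]'
cat >> h.py <<'E'
from scipy.spatial.transform import Rotation as Ro
def pose():
    s=get_state();q=s["tool_rot"];return np.array(s["tool_pos"]),Ro.from_quat([q[1],q[2],q[3],q[0]]).as_matrix()
def ang():
    return np.degrees(np.arctan2(*pose()[1][[1,0],0]))
def go(X,deg):
    "tool-frame shift to world X, and wz for tool x at deg"
    p,R=pose(); print("t",np.round(p,4),"ang",round(ang(),2),"shift",np.round(R.T@(np.array(X)-p),4),"wz",round(-np.radians((deg-ang()+180)%360-180),4),"tilt",np.round(R[:,2],4),"q",np.round(get_state()["joints"],2),"time",round(get_state()["time_s"],1))
E
python3 - <<'E'
from h import *
go([.45,.063,.25],125.8)
c=capture("wrist");cv2.imwrite("pics/w1.png",c["image"])
for l,z in(("key",.034),("key_tab",.054)):
  for r in masks_of(c,l)[:2]:print(l,r["conf"],r["bbox"],atz(c,*r["bbox"][:2],z), r["pixels"].sum())
E
```

```text
time_s: 1.55
tool_pos: [0.1563, -0.605, 0.3022]
tool_rot: [-0.0, 0.992, 0.126, -0.0]
ft_force: [0.2, 0.0, 0.4]
width: 0.0771
grip_force: 0.0
time_s: 3.22
tool_pos: [0.3954, 0.0163, 0.3008]
tool_rot: [0.0, 0.992, 0.126, 0.0]
ft_force: [0.4, -0.4, -0.3]
width: 0.0596
grip_force: 0.0
time_s: 4.88
tool_pos: [0.3951, 0.0146, 0.3005]
tool_rot: [0.0, 0.472, 0.882, 0.0]
ft_force: [-0.2, -0.5, -1.3]
width: 0.0601
grip_force: 0.0
t [0.3951 0.0146 0.3005] ang 123.65 shift [0.0099 0.0725 0.0506] wz -0.0375 tilt [ 2.e-04 -1.e-04 -1.e+00] q [ 0.54 -0.1  -0.61  1.99 -0.06  1.23  0.55] time 4.9
key 0.83 [382.1, 201.6, 31.0, 61.1] [0.45299386 0.05660897 0.034     ] 1106
key_tab 0.62 [629.4, 17.4, 21.2, 34.7] [0.54513406 0.34591887 0.054     ] 484
key_tab 0.6 [381.4, 200.8, 30.2, 56.7] [0.4472749  0.05786927 0.054     ] 1151
```

```bash
python3 -m crank '[[0.005,0.025,0.02,0,0,-0.0375,0.06],[0.003,0.027,0.03,0,0,0,0.06],[0.002,0.0225,0,0,0,0,0.06],[0,0,0,0,0,0,0.06]]'
python3 - <<'E'
from h import *
go([.45,.063,.25],125.8)
c=capture("wrist");i=c["image"]
r=masks_of(c,"key")[0];print(r["conf"],r["bbox"]);u,v=map(int,r["bbox"][:2])
cv2.imwrite("pics/w2.png",cv2.resize(i[v-50:v+50,u-65:u+65],(780,600),interpolation=cv2.INTER_CUBIC));print(u-65,v-50)
np.save("k.npy",r["pixels"])
for X in([.4506,.0624,.068],[.4338,.0857,.068],[.4675,.039,.068]):print((proj(c,X)-[u-65,v-50])*6)
E
```

```text
time_s: 5.37
tool_pos: [0.4519, 0.0678, 0.2493]
tool_rot: [-0.001, 0.458, 0.889, 0.001]
ft_force: [-0.4, 0.6, -0.3]
width: 0.0599
grip_force: 0.0
t [0.4519 0.0678 0.2493] ang 125.46 shift [-0.0028 -0.0044 -0.0008] wz -0.006 tilt [-0.0019  0.0023 -1.    ] q [ 0.45  0.11 -0.71  1.94  0.08  1.12  0.33] time 5.4
0.89 [316.9, 222.4, 27.5, 65.5]
251 172
[399.90164367 306.67495967]
[398.41516495 130.0845008 ]
[401.47200997 477.00400279]
```

View pics/w2.png

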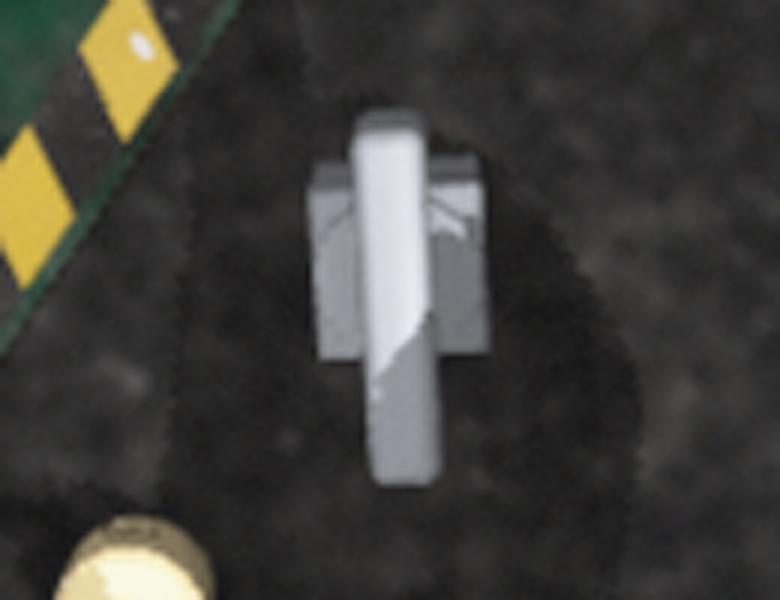

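The picture shows the tab's top face from crop (388,130) to (404,483), over the square sleeve; the brass weight is at the lower left.

```bash
python3 - <<'E'
from h import *
c=capture("wrist")
P=[atz(c,251+x/6,172+y/6,.068) for x,y in((388.5,131),(404.5,483),(371,484),(440,484))]
print(np.round(P,4)); d=P[0]-P[1];print(np.hypot(*d[:2]),np.degrees(np.arctan2(d[1],d[0])),np.hypot(*(P[2]-P[3])[:2]))
m=(P[0]+P[1])/2;a=np.degrees(np.arctan2(d[1],d[0]));go([m[0],m[1],.035+.0],a)
print(np.round(proj(c,pose()[0]),1))
E
```

```text
[[0.4315 0.0822 0.068 ]
 [0.4674 0.0359 0.068 ]
 [0.463  0.0325 0.068 ]
 [0.4724 0.0392 0.068 ]]
0.05869229242198489 127.81245628373253 0.011469729977377512
t [0.4504 0.0652 0.2504] ang 125.4 shift [-0.0045 -0.0043  0.2154] wz -0.0421 tilt [-5.e-04  3.e-04 -1.e+00] q [ 0.45  0.1  -0.7   1.94  0.07  1.12  0.34] time 5.5
[321.3 293.9]
```

```bash
python3 -m crank '[[0,0,0,0,0,-0.042,0.06],[0.012,0.028,0,0,0,0,0.06],[0.0135,0.031,0,0,0,0,0.06],[0.0135,0.031,0,0,0,0,0.06],[0.0135,0.031,0,0,0,0,0.06],[0.0135,0.031,0,0,0,0,0.06],[0.0135,0.031,0,0,0,0,0.06],[0.0135,0.031,0,0,0,0,0.06],[0.0135,0.032,0,0,0,0,0.06],[0,0,0,0,0,0,0.06],[0,0,0,0,0,0,0.06]]'
python3 - <<'E'
from h import *
c=capture("wrist");i=c["image"];cv2.imwrite("pics/w3full.png",i)
go([.58,.303,.25],127.8)
u,v=map(int,proj(c,[.58,.303,.06]));print(u,v)
for l,z in(("seat",.051),("spindle_top",.079),("pointer",.059),("mark",.059)):
  for r in look_for(c,l)[:2]:print(l,round(r["conf"],2),np.round(r["bbox"],1),atz(c,*r["bbox"][:2],z))
cv2.imwrite("pics/w3.png",cv2.resize(i[v-40:v+35,u-50:u+50],(800,600),interpolation=cv2.INTER_CUBIC));print(u-50,v-40)
E
```

```text
time_s: 6.43
tool_pos: [0.5791, 0.3012, 0.2503]
tool_rot: [-0.0, 0.439, 0.899, -0.0]
ft_force: [-0.4, -0.4, 0.5]
width: 0.06
grip_force: 0.0
t [0.5792 0.2999 0.2506] ang 127.86 shift [0.002  0.0026 0.0006] wz 0.001 tilt [-0.e+00 -5.e-04 -1.e+00] q [-0.03  0.53 -0.73  1.47  0.36  1.28 -0.13] time 6.5
323 216
seat 0.9 [359.  147.1 192.6 229.9] [0.56594258 0.37634401 0.051     ]
spindle_top 0.81 [362.1 144.6 194.  227.8] [0.56423473 0.37860865 0.079     ]
pointer 0.57 [356.  151.8  63.   56.8] [0.56573225 0.37090551 0.059     ]
mark 0.63 [320.3 125.5  18.4  18. ] [0.52418785 0.36890155 0.059     ]
273 176
```

View pics/w3.png

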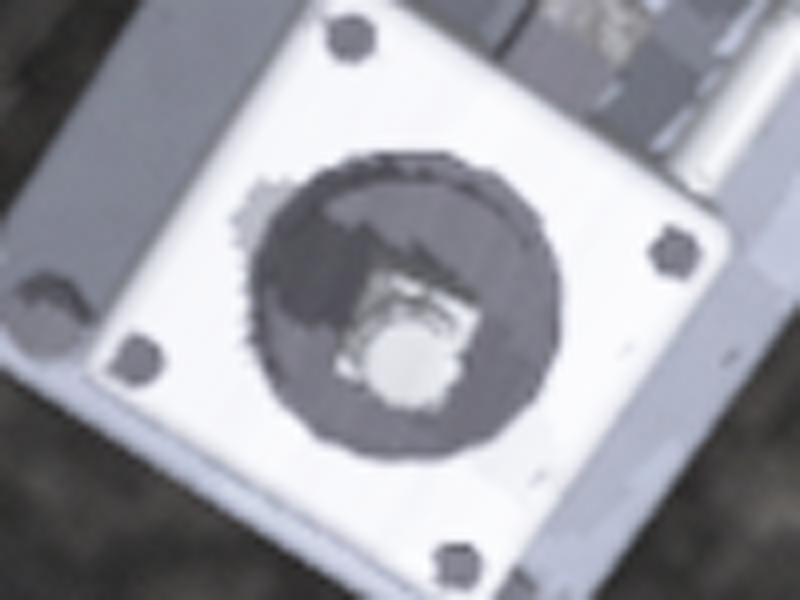

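```bash
python3 - <<'E'
from h import *
c=capture("wrist")
f=lambda x,y,z:atz(c,273+x/8,176+y/8,z)
print("top",f(413,362,.079),"collar",f(407,313,.051))
Q=[f(*p,.067)for p in((378,268),(483,312),(447,412),(337,370))]
for a,b in zip(Q,Q[1:]+Q[:1]):
    d=b-a;print(np.hypot(*d[:2]),np.degrees(np.arctan2(d[1],d[0]))%90)
print(np.mean(Q,0))
E
```

```text
top [0.58179921 0.3001495  0.079     ] collar [0.58123317 0.2999969  0.051     ]
0.013915349880067537 14.792252165980443
0.013258629820054178 18.764545824331492
0.014517089911780585 16.44373855768299
0.013648975944990939 16.147302442836207
[0.58169745 0.30009166 0.067     ]
```

```bash
python3 -m crank '[[-0.0135,-0.029,0,0,0,0,0.045],[-0.0138,-0.0316,0,0,0,0,0.045],[-0.0139,-0.0316,0,0,0,0,0.045],[-0.0139,-0.0316,0,0,0,0,0.045],[-0.0139,-0.0316,0,0,0,0,0.045],[-0.0139,-0.0316,0,0,0,0,0.045],[-0.0139,-0.0316,0,0,0,0,0.045],[-0.0139,-0.0316,0,0,0,0,0.045],[0,0,0,0,0,0,0.045],[0,0,0,0,0,0,0.045],[0,0,0,0,0,0,0.045]]'
python3 - <<'E'
from h import *
go([.4495,.059,.0435],127.8)
E
```

```text
time_s: 7.65
tool_pos: [0.45, 0.0593, 0.2509]
tool_rot: [0.001, 0.44, 0.898, 0.0]
ft_force: [0.7, -0.3, 0.4]
width: 0.045
grip_force: 0.0
t [0.45   0.0593 0.2509] ang 127.85 shift [ 0.0003 -0.0007  0.2074] wz 0.0008 tilt [ 1.e-03 -5.e-04 -1.e+00] q [ 0.5   0.1  -0.74  1.94  0.08  1.12  0.39] time 7.7
```

```bash
python3 -m crank '[[0,-0.001,0.03,0,0,0,0.045],[0,0,0.035,0,0,0,0.045],[0,0,0.035,0,0,0,0.045],[0,0,0.035,0,0,0,0.045],[0,0,0.03,0,0,0,0.045],[0,0,0.02,0,0,0,0.045],[0,0,0.015,0,0,0,0.045],[0,0,0.0075,0,0,0,0.045],[0,0,0,0,0,0,0.045],[0,0,0,0,0,0,0.045]]'
python3 - <<'E'
from h import *
go([.4495,.059,.0435],127.8)
c=capture("top");
for r in look_for(c,"key")[:1]:print(r["bbox"])
E
```

```text
time_s: 8.48
tool_pos: [0.4494, 0.0596, 0.0433]
tool_rot: [-0.0, 0.439, 0.899, 0.0]
ft_force: [0.0, -0.0, 0.8]
width: 0.045
grip_force: 0.0
t [0.4494 0.0596 0.0433] ang 127.96 shift [-0.0006 -0.0003 -0.0002] wz 0.0027 tilt [-1.e-04  6.e-04 -1.e+00] q [ 0.34  0.43 -0.63  2.14  0.4   0.69  0.1 ] time 8.5
```

```bash
python3 -m crank '[[0,0,0,0,0,0,0.0],[0,0,0,0,0,0,0.0],[0,0,0,0,0,0,0.0],[0,0,0,0,0,0,0.0],[0,0,0,0,0,0,0.0],[0,0,0,0,0,0,0.0]]' 60 && python3 -m crank '[[0,0,-0.02,0,0,0,0.0],[0,0,-0.03,0,0,0,0.0],[0,0,-0.035,0,0,0,0.0],[0,0,-0.035,0,0,0,0.0],[0,0,-0.03,0,0,0,0.0],[0,0,-0.02,0,0,0,0.0],[0,0,0,0,0,0,0]]'
python3 - <<'E'
from h import *
go([.5816,.3001,.2],196.3)
c=capture("wrist");i=c["image"];u,v=map(int,proj(c,pose()[0]));print(u,v);cv2.imwrite("pics/w4.png",cv2.resize(i[v-75:v+75,u-100:u+100],(800,600),interpolation=cv2.INTER_CUBIC))
E
```

```text
time_s: 9.08
tool_pos: [0.4492, 0.0588, 0.043]
tool_rot: [0.0, 0.439, 0.898, 0.0]
ft_force: [-0.1, -0.1, -3.1]
width: 0.0117
grip_force: 60.0
time_s: 9.67
tool_pos: [0.4506, 0.059, 0.2165]
tool_rot: [0.002, 0.439, 0.898, 0.001]
ft_force: [0.5, -0.1, -1.4]
width: 0.012
grip_force: 60.0
t [0.4506 0.059  0.2165] ang 127.89 shift [0.1099 0.2513 0.017 ] wz -1.194 tilt [ 5.1e-03 -7.0e-04 -1.0e+00] q [ 0.51  0.15 -0.76  1.99  0.12  1.05  0.35] time 9.7
320 290
```

View pics/w4.png

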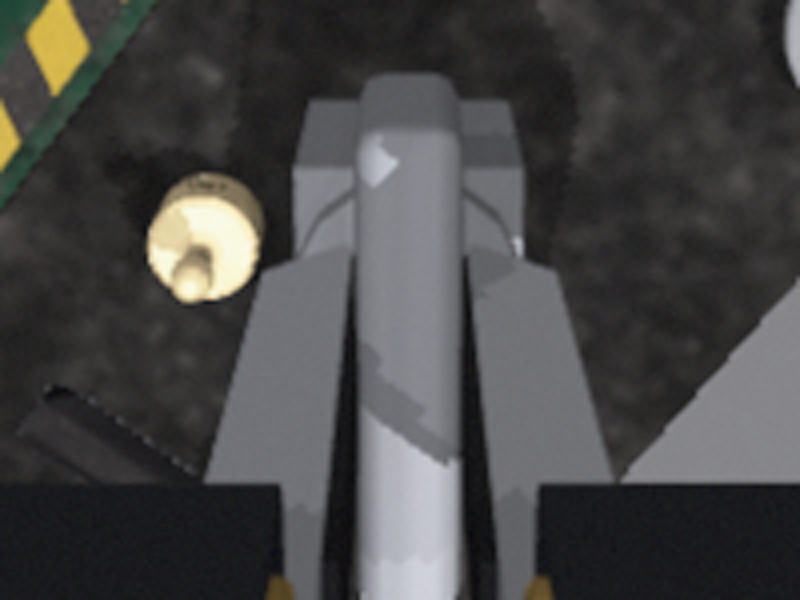

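```bash
python3 - <<'E'
from h import *
c=capture("wrist");p,R=pose()
f=lambda x,y,dz:np.round(R.T@(atz(c,220+x/4,215+y/4,p[2]+dz)-p)*1000,1)
print("tab end",f(408,130,.025),f(356,135,.025),f(462,135,.025),"sleeve front",f(293,167,-.009),f(524,167,-.009),"bottom",f(311,101,-.043),f(510,101,-.043))
E
```

```text
tab end [ 30.8   0.4 -25. ] [ 30.2  -5.1 -25. ] [ 30.2   6.2 -25. ] sleeve front [ 15.7 -14.5   9. ] [15.7 15.7  9. ] bottom [ 15.3 -14.2  43. ] [15.3 16.2 43. ]
```

```bash
python3 -m crank '[[0.0135,0.029,0,0,0,0,0],[0.0138,0.0316,0,0,0,0,0],[0.0138,0.0316,0,0,0,0,0],[0.0138,0.0316,0,0,0,0,0],[0.0138,0.0316,0,0,0,0,0],[0.0138,0.0316,0,0,0,0,0],[0.0138,0.0316,0,0,0,0,0],[0.0137,0.0316,0,0,0,0,0],[0,0,0,0,0,-0.07,0],[0,0,0,0,0,-0.1,0],[0,0,0,0,0,-0.1,0],[0,0,0,0,0,-0.1,0],[0,0,0,0,0,-0.1,0],[0,0,0,0,0,-0.1,0],[0,0,0,0,0,-0.1,0],[0,0,0,0,0,-0.1,0]]' && python3 -m crank '[[0,0,0,0,0,-0.1,0],[0,0,0,0,0,-0.1,0],[0,0,0,0,0,-0.1,0],[0,0,0,0,0,-0.1,0],[0,0,0,0,0,-0.024,0],[0,0,0,0,0,0,0],[0,0,0,0,0,0,0]]'
python3 - <<'E'
from h import *
go([.5812,.2995,.13],196.3)
c=capture("wrist");cv2.imwrite("pics/w5.png",c["image"])
E
```

```text
time_s: 11.1
tool_pos: [0.5782, 0.2992, 0.2106]
tool_rot: [-0.001, 0.067, 0.998, -0.0]
ft_force: [-1.0, 0.5, -2.3]
width: 0.0115
grip_force: 60.0
time_s: 11.68
tool_pos: [0.5786, 0.2993, 0.2119]
tool_rot: [-0.001, -0.14, 0.99, 0.0]
ft_force: [0.8, 0.7, -1.6]
width: 0.0113
grip_force: 60.0
t [0.5786 0.2993 0.2119] ang -163.85 shift [-0.0026 -0.0006  0.0819] wz -0.0027 tilt [-1.5e-03 -1.0e-04 -1.0e+00] q [ 0.13  0.66 -1.    1.51  0.56  1.29  0.92] time 11.7
```

View pics/w5.png

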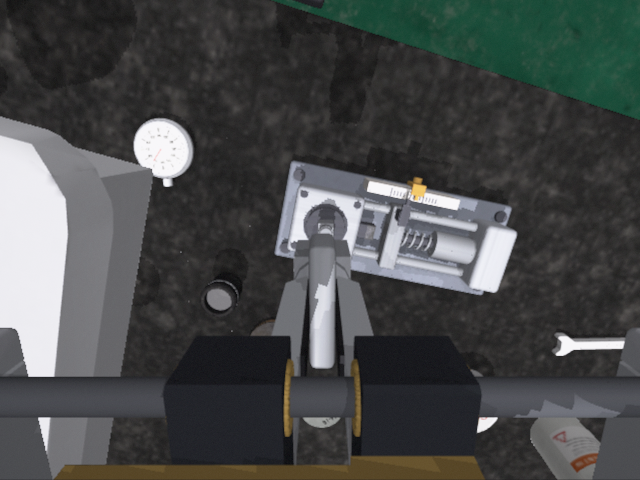

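The picture shows the key held over the spindle at about (325,230), the pointer near (402,215) and the brass mark near (418,188).

```bash
python3 -m crank '[[-0.0026,-0.0006,0.01,0,0,-0.003,0],[0,0,0.025,0,0,0,0],[0,0,0.025,0,0,0,0],[0,0,0.015,0,0,0,0],[0,0,0.005,0,0,0,0],[0,0,0,0,0,0,0],[0,0,0,0,0,0,0],[0,0,0,0,0,0,0]]'
python3 - <<'E'
from h import *
go([.5812,.2995,.122],196.3)
c=capture("wrist");p,R=pose()
for r in look_for(c,"pointer")[:1]+look_for(c,"mark")[:1]:print(r["conf"],r["bbox"],atz(c,*r["bbox"][:2],.059))
E
```

```text
time_s: 12.4
tool_pos: [0.5821, 0.3, 0.1343]
tool_rot: [0.001, -0.143, 0.99, 0.0]
ft_force: [0.4, -1.0, -1.4]
width: 0.0112
grip_force: 60.0
t [0.5821 0.3    0.1343] ang -163.52 shift [ 0.001  -0.0002  0.0123] wz 0.0031 tilt [ 1.4e-03  9.0e-04 -1.0e+00] q [ 0.1   0.73 -0.95  1.58  0.63  1.16  0.88] time 12.4
0.58 [426.0, 255.1, 72.3, 83.0] [0.56433496 0.37055003 0.059     ]
0.86 [442.1, 200.1, 26.1, 34.7] [0.52471857 0.36717655 0.059     ]
```

```bash
python3 -m crank '[[0.0008,-0.0002,0.008,0,0,0.003,0],[0,0,0.003,0,0,0,0],[0,0,0.002,0,0,0,0],[0,0,0.002,0,0,0,0],[0,0,0.002,0,0,0,0],[0,0,0,0,0,0,0],[0,0,0,0,0,0,0]]'
python3 - <<'E'
from h import *
go([.5812,.2995,.11],196.3);s=get_state();print(s["ft_force"],s["ft_torque"])
E
```

```text
time_s: 13.13
tool_pos: [0.5813, 0.2993, 0.1168]
tool_rot: [0.0, -0.142, 0.99, 0.0]
ft_force: [-2.2, -2.7, 13.3]
width: 0.0118
grip_force: 60.0
t [0.5813 0.2993 0.1168] ang -163.69 shift [0.     0.0002 0.0068] wz 0.0001 tilt [ 9.e-04  3.e-04 -1.e+00] q [ 0.1   0.75 -0.93  1.59  0.65  1.14  0.86] time 13.1
[-2.1962287  -2.66098541 13.2975392 ] [-0.64304329  0.56649056  0.06571392]
```

```bash
python3 -m crank '[[0,0,-0.004,0,0,0,0],[0,0,-0.004,0,0,0,0],[0,0,0,0,0,0,0],[0,0,0,0,0,0,0],[0,0,0,0,0,0,0]]'
python3 - <<'E'
from h import *
go([.5812,.2995,.11],196.3);s=get_state();print(s["ft_force"],s["ft_torque"])
c=capture("wrist");u,v=map(int,proj(c,[.5815,.2997,.07]));i=c["image"];print("w",u-50,v-70)
A=cv2.resize(i[v-70:v+30,u-50:u+50],(500,500),interpolation=cv2.INTER_CUBIC)
c=capture("scene");u,v=map(int,proj(c,[.5815,.2997,.09]));i=c["image"];print("s",u-25,v-25)
B=cv2.resize(i[v-25:v+25,u-15:u+15],(300,500),interpolation=cv2.INTER_CUBIC)
cv2.imwrite("pics/m1.png",np.hstack([A,B]))
E
```

```text
time_s: 13.55
tool_pos: [0.5808, 0.2989, 0.1236]
tool_rot: [-0.0, -0.142, 0.99, -0.0]
ft_force: [0.5, -0.2, -1.2]
width: 0.0118
grip_force: 60.0
t [0.5808 0.2989 0.1236] ang -163.69 shift [-0.0005  0.0004  0.0136] wz 0.0002 tilt [-4.e-04 -1.e-04 -1.e+00] q [ 0.1   0.74 -0.94  1.59  0.64  1.15  0.87] time 13.6
[ 0.45138502 -0.20152021 -1.21424837] [ 0.07271565 -0.12647129  0.04137809]
w 273 192
s 273 184
```

View pics/m1.png

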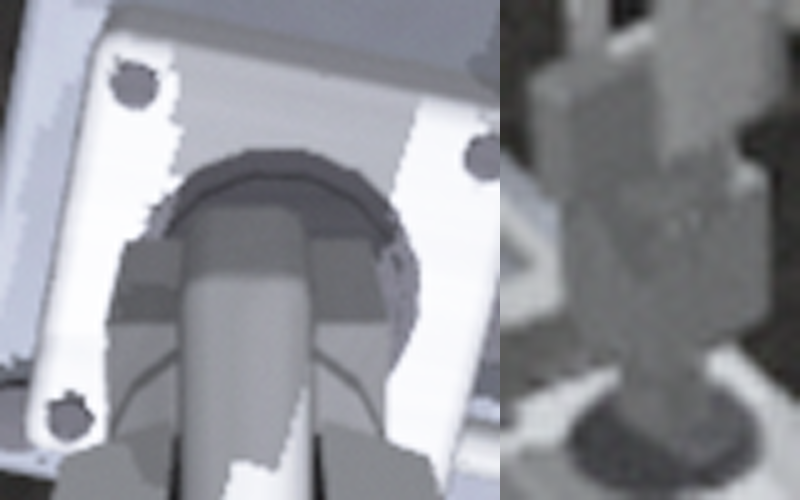

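```bash
python3 - <<'E'
from h import *
from scipy.optimize import least_squares
c=capture("wrist");p,R=pose();print(p)
f=lambda x,y,z:atz(c,273+x/5,192+y/5,z)
for pts,n in ((((165,235),(200,203),(235,184),(275,175),(320,184),(360,207),(395,242)),"inner"),(((180,190),(225,160),(285,149),(340,165),(385,205),(410,245),(420,290)),"outer")):
  for z in(.051,.045):
    P=np.array([f(x,y,z) for x,y in pts])[:,:2]
    r=least_squares(lambda q:np.hypot(*(P-q[:2]).T)-q[2],[.58,.3,.018]);r2=least_squares(lambda q:np.hypot(*(P-q[:2]).T)-.018,[.58,.3]);print(n,z,r.x,r.cost,r2.x)
for q in((125,240),(377,240)):print(q,np.round(R.T@(f(*q,p[2]-.043)-p)*1000,1))
for q in((180,275),(310,275)):print(q,np.round(R.T@(f(*q,p[2]+.025)-p)*1000,1))
g=[f(x,y,.045) for x,y in((132,85),(70,416))];print("bolts",g)
c=capture("scene")
for q in((670,350),(625,345),(715,370),(668,360)):
  o=(q[0]-500)/10+273,184+q[1]/10; print(q,atz(c,*o,.079)[:2])
print("proj key bottom & seat in crop",[(proj(c,X)-[273,184])*10+[500,0] for X in([p[0],p[1],p[2]-.043],[.5815,.2999,.067],[.5815,.2999,.051])])
E
```

```text
[0.58080059 0.29898999 0.12366909]
inner 0.051 [0.58050326 0.30307895 0.01858877] 1.3244389562775955e-07 [0.57981922 0.30290227]
inner 0.045 [0.58225466 0.30369861 0.01903297] 1.3884912141137067e-07 [0.58105251 0.30338791]
outer 0.051 [0.57807653 0.30220376 0.01963498] 2.5968253613504897e-07 [0.57601948 0.30247563]
outer 0.045 [0.57976993 0.3028025  0.02010417] 2.7224125212298203e-07 [0.57712498 0.30315286]
(125, 240) [ 16.9 -15.   43. ]
(377, 240) [16.9 15.6 43. ]
(180, 275) [ 32.2  -5.9 -25. ]
(310, 275) [ 32.2   5.1 -25. ]
bolts [array([0.55714128, 0.27532505, 0.045     ]), array([0.60641981, 0.27964226, 0.045     ])]
(670, 350) [0.55848852 0.29364621]
(625, 345) [0.55119086 0.29949818]
(715, 370) [0.56351953 0.28314622]
(668, 360) [0.55665386 0.29069796]
proj key bottom & seat in crop [array([757.31095162, 300.16364007]), array([760.12748505, 351.35344545]), array([762.08540574, 413.71351392])]
```

```bash
python3 -m crank '[[-0.0026,0.0037,0,0,0,0,0],[0,0,0,0,0,0,0],[0,0,0.002,0,0,0,0],[0,0,0.002,0,0,0,0],[0,0,0.001,0,0,0,0],[0,0,0,0,0,0,0],[0,0,0,0,0,0,0]]'
python3 - <<'E'
from h import *
go([.5822,.3031,.11],196.3);s=get_state();print(s["ft_force"],s["ft_torque"])
E
```

```text
time_s: 14.33
tool_pos: [0.5823, 0.3033, 0.1188]
tool_rot: [-0.0, -0.142, 0.99, 0.0]
ft_force: [0.7, 0.4, -1.2]
width: 0.0116
grip_force: 60.0
t [0.5823 0.3033 0.1188] ang -163.69 shift [ 0.0002 -0.0001  0.0088] wz 0.0002 tilt [-2.e-04 -0.e+00 -1.e+00] q [ 0.09  0.75 -0.93  1.58  0.65  1.14  0.86] time 14.3
[ 0.66417518  0.37134561 -1.2070868 ] [ 0.06840955 -0.1074984  -0.09142023]
```

```bash
python3 -m crank '[[0,0,0.0015,0,0,0,0],[0,0,0.0015,0,0,0,0],[0,0,0,0,0,0,0],[0,0,0,0,0,0,0]]'; python3 -m crank '[[0,0,0.0015,0,0,0,0],[0,0,0.0015,0,0,0,0],[0,0,0,0,0,0,0],[0,0,0,0,0,0,0]]'
```

```text
time_s: 14.67
tool_pos: [0.5823, 0.3033, 0.1159]
tool_rot: [-0.0, -0.142, 0.99, 0.0]
ft_force: [0.2, 0.3, -1.4]
width: 0.0116
grip_force: 60.0
time_s: 15.0
tool_pos: [0.5823, 0.3033, 0.1128]
tool_rot: [-0.0, -0.142, 0.99, 0.0]
ft_force: [0.5, -0.3, -1.9]
width: 0.0112
grip_force: 60.0
```

```bash
python3 -m crank '[[0,0,0.0015,0,0,0,0],[0,0,0.0015,0,0,0,0],[0,0,0,0,0,0,0],[0,0,0,0,0,0,0]]'; python3 -m crank '[[0,0,0.001,0,0,0,0],[0,0,0.001,0,0,0,0],[0,0,0,0,0,0,0],[0,0,0,0,0,0,0]]'
```

```text
time_s: 15.33
tool_pos: [0.5823, 0.3033, 0.1098]
tool_rot: [-0.0, -0.142, 0.99, 0.0]
ft_force: [-0.6, -0.6, -2.1]
width: 0.0116
grip_force: 60.0
time_s: 15.67
tool_pos: [0.5824, 0.3033, 0.1079]
tool_rot: [-0.0, -0.142, 0.99, 0.0]
ft_force: [-0.0, 0.1, -2.5]
width: 0.0116
grip_force: 60.0
```

```bash
python3 -m crank '[[0,0,0.001,0,0,0,0],[0,0,0.001,0,0,0,0],[0,0,0,0,0,0,0],[0,0,0,0,0,0,0]]'; python3 -m crank '[[0,0,0.001,0,0,0,0],[0,0,0.001,0,0,0,0],[0,0,0,0,0,0,0]]'
```

```text
time_s: 16.0
tool_pos: [0.5823, 0.3033, 0.1059]
tool_rot: [-0.0, -0.142, 0.99, 0.0]
ft_force: [-1.1, -0.1, -1.8]
width: 0.0117
grip_force: 60.0
time_s: 16.25
tool_pos: [0.5823, 0.3033, 0.1037]
tool_rot: [-0.0, -0.142, 0.99, -0.0]
ft_force: [0.2, -0.1, -2.9]
width: 0.0118
grip_force: 60.0
```

```bash
python3 -m crank '[[0,0,0.0015,0,0,0,0],[0,0,0.0015,0,0,0,0],[0,0,0.001,0,0,0,0],[0,0,0,0,0,0,0]]'; python3 -m crank '[[0,0,0.0015,0,0,0,0],[0,0,0.0015,0,0,0,0],[0,0,0,0,0,0,0],[0,0,0,0,0,0,0]]'
```

```text
time_s: 16.58
tool_pos: [0.5823, 0.3033, 0.0997]
tool_rot: [-0.0, -0.142, 0.99, -0.0]
ft_force: [-0.8, 0.0, -2.5]
width: 0.0117
grip_force: 60.0
time_s: 16.92
tool_pos: [0.5823, 0.3033, 0.0968]
tool_rot: [-0.0, -0.142, 0.99, 0.0]
ft_force: [0.9, 0.5, -1.5]
width: 0.0115
grip_force: 60.0
```

```bash
python3 -m crank '[[0,0,0.001,0,0,0,0],[0,0,0.001,0,0,0,0],[0,0,0,0,0,0,0],[0,0,0,0,0,0,0]]'
```

```text
time_s: 17.25
tool_pos: [0.5824, 0.3033, 0.0949]
tool_rot: [-0.0, -0.142, 0.99, 0.0]
ft_force: [0.3, -0.0, -2.7]
width: 0.0114
grip_force: 60.0
```

```bash
python3 -m crank '[[0,0,0.001,0,0,0,0],[0,0,0,0,0,0,0],[0,0,0,0,0,0,0]]';python3 -m crank '[[0,0,0.001,0,0,0,0],[0,0,0,0,0,0,0],[0,0,0,0,0,0,0]]'
```

```text
time_s: 17.5
tool_pos: [0.5824, 0.3034, 0.0939]
tool_rot: [-0.0, -0.142, 0.99, 0.0]
ft_force: [1.4, -1.2, -1.8]
width: 0.0113
grip_force: 60.0
time_s: 17.75
tool_pos: [0.5824, 0.3034, 0.0931]
tool_rot: [0.0, -0.142, 0.99, 0.0]
ft_force: [-0.4, -0.3, 1.1]
width: 0.0112
grip_force: 60.0
```

```bash
cat >> h.py <<'E'
def gap(n="wrist",save=None,k=6):
    "pointer and mark masks -> extents in tensioner axes (yaw 4.6deg)"
    c=capture(n);i=c["image"];a=np.radians(4.6);e=np.array([[np.cos(a),np.sin(a)],[-np.sin(a),np.cos(a)]])
    out={}
    for l in("pointer","mark"):
        m=masks_of(c,l)
        if not m: print(n,l,"none");continue
        v,u=np.nonzero(m[0]["pixels"])
        P=np.array([e@(atz(c,x,y,.059)[:2]-[.581,.302]) for x,y in zip(u,v)])*1000
        out[l]=P;print(n,l,round(m[0]["conf"],2),"x",np.round(np.percentile(P[:,0],[1,50,99]),1),"y",np.round(np.percentile(P[:,1],[1,50,99]),1),"bbox",np.round(m[0]["bbox"],1))
        s=P[:,0]<np.percentile(P[:,0],1)+4 if l=="pointer" else P[:,0]>np.percentile(P[:,0],99)-2.5
        print("   tip",np.round(P[s].mean(0),1))
    if save:
        u,v=map(int,proj(c,np.append([.581,.302]+e.T@[-.035,.075],.059)));w,h=400//k,300//k
        u=np.clip(u,w,640-w);v=np.clip(v,h,480-h)
        cv2.imwrite(save,cv2.resize(i[v-h:v+h,u-w:u+w],(800,600),interpolation=cv2.INTER_CUBIC));print(save,u-w,v-h,400/w)
E
python3 - <<'E'
from h import *
gap(save="pics/p1.png",k=7);gap("top");gap("scene")
E
```

```text
wrist pointer 0.79 x [-38.4 -10.5  20.6] y [47.8 61.8 93.2] bbox [436.1 271.2  85.2 100.4]
   tip [-36.9  60. ]
wrist mark 0.83 x [-61.8 -53.9 -42.9] y [59.7 70.4 78. ] bbox [459.4 207.8  31.4  39.3]
   tip [-43.9  72.5]
pics/p1.png 402 195 7.017543859649122
top pointer none
top mark none
scene pointer 0.71 x [-42.7 -23.9  -4.7] y [14.6 40.8 71.1] bbox [279.3 216.1  27.8  13.9]
   tip [-41.2  34. ]
scene mark 0.73 x [-44.9 -25.7  -5.1] y [11.6 39.5 70.3] bbox [281.1 218.1  26.   14.9]
   tip [-5.4 41.6]
```

View pics/p1.png

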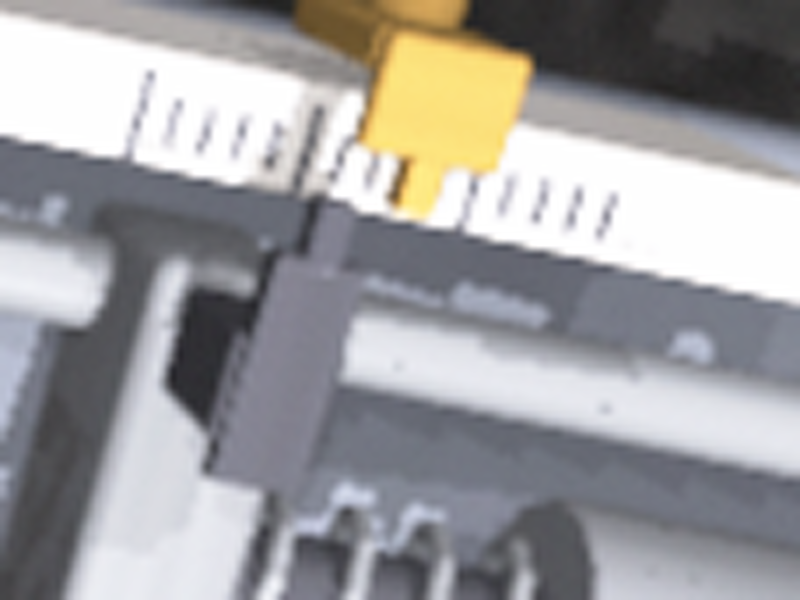

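The picture shows the pointer tip at about crop (335,203) and the mark tip at (415,215), with the pointer still short of the mark.

```bash
cat >> h.py <<'E'
a=np.radians(4.6);EE=np.array([[np.cos(a),np.sin(a)],[-np.sin(a),np.cos(a)]])
def T(c,u,v,z=.059): return np.round(EE@(atz(c,u,v,z)[:2]-[.581,.302])*1000,2)
E
python3 - <<'E'
from h import *
c=capture("wrist");
for q in((335,203),(415,215),(130,158),(300,192),(463,230)):print(q,T(c,402+q[0]/7.0175,195+q[1]/7.0175))
i=c["image"]
np.set_printoptions(linewidth=250)
# rows around pointer: gray
g=cv2.cvtColor(i,cv2.COLOR_BGR2GRAY)
print("cols 436..466, rows 215..233");print(g[215:233,436:466])
E
```

```text
(335, 203) [-41.63  66.96]
(415, 215) [-42.    73.68]
(130, 158) [-41.84  49.48]
(300, 192) [-41.93  63.88]
(463, 230) [-41.59  77.92]
cols 436..466, rows 215..233
[[224 252 253 252 219 155 202 217 211 148 122 191 249 253 223 186 217 220 222 220 223 224 224 225 225 225 223 224 223 224]
 [235 251 246 231 171 167 210 217 182 117 162 210 249 250 192 225 251 250 239 202 219 230 214 207 214 221 223 223 224 225]
 [250 249 238 189 104 180 216 217 165 100 179 235 252 247 187 238 253 252 242 177 226 246 204 140 177 215 224 223 219 220]
 [253 249 237 201 159 198 216 208 154 129 192 242 249 220 190 247 253 253 222 148 240 251 212 105 184 224 228 225 219 213]
 [252 243 232 216 209 216 217 195 132 151 203 217 210 154 218 252 253 252 211 172 245 244 168  97 203 227 228 228 227 231]
 [219 193 199 200 205 207 211 184 127 166 208 215 204 189 238 253 254 246 176 227 252 233 137 141 213 229 228 229 225 246]
 [110 121 132 149 159 163 173 140 113 176 196 193 198 239 253 254 254 243 200 248 250 199 106 184 224 228 228 228 221 249]
 [106 107 108 108 105 109 112  96 104 142 128 127 147 220 243 247 252 252 2
[... 578 characters left out ...]
 63  74 115 132 132 131 127 113 105 107 106 106 106 107 105 107 106 107 105 106 131]
 [ 91  93 103 127 122 108 107 107  81  50  96 127 131 131 131 124 111 107 105 105 105 105 107 107 107 107 106 106 106 103]
 [ 95  93 101 134 121  95 100  99  72  52 107 132 132 131 131 120 108 106 108 108 108 108 108 106 106 105 105 106 104 105]
 [ 95  93  95  91  70  81 100  96  76  78 115 130 130 133 129 118 106 106 107 105 107 108 106 106 106 105 105 105 106 103]
 [ 99  94  95  73  52  95 123 121 112 115 126 132 131 131 121 101  96 103 107 106 105 107 106 107 107 104 105 105 103 103]
 [116 106  97  68  56 113 136 136 135 135 137 141 144 148 127  98  96 108 111 106 106 107 105 107 104 105 107 105 103 103]]
```

```bash
python3 -m crank '[[0,0,0.0003,0,0,0.05,0],[0,0,0,0,0,0.1,0],[0,0,0,0,0,0.1,0],[0,0,0,0,0,0.1,0],[0,0,0,0,0,0.1,0],[0,0,0,0,0,0.1,0],[0,0,0,0,0,0.1,0],[0,0,0,0,0,0.1,0],[0,0,0,0,0,0.05,0],[0,0,0,0,0,0,0],[0,0,0,0,0,0,0]]' 60
cat >> h.py <<'E'
def pm():
    "pointer-mark gap by template-free tip finding: sample along line just inside x=-40.2 (pointer) and yellow tip"
    c=capture("wrist");i=c["image"]
    def line(x,y0,y1):
        ys=np.arange(y0,y1,.25);uv=[proj(c,np.append([.581,.302]+EE.T@(np.array([x,y])/1000),.059)) for y in ys]
        u=np.float32(uv);return ys,cv2.remap(i,u[None,:,0].copy(),u[None,:,1].copy(),cv2.INTER_LINEAR)[0].astype(int)
    for x in(-44,-43,-42,-41,-40,-39,-38):
        ys,p=line(x,60,85);print(x," ".join(f"{int(q.sum()/3)}{'Y' if q[2]-q[0]>60 else ''}" for q in p[::2]))
    return c
E
python3 - <<'E'
from h import *
s=get_state();print(s["ft_force"],s["ft_torque"]);go([.5822,.3031,.093],150)
pm();gap()
E
```

```text
time_s: 19.17
tool_pos: [0.5818, 0.3022, 0.0924]
tool_rot: [-0.0, 0.255, 0.967, -0.001]
ft_force: [-4.1, -5.7, 4.5]
width: 0.0115
grip_force: 60.0
[-4.05860811 -5.74382551  4.46005678] [-1.76023167  1.09948111  0.11170515]
t [0.5818 0.3022 0.0924] ang 150.45 shift [ 0.      0.001  -0.0006] wz 0.0079 tilt [-0.0014 -0.0024 -1.    ] q [-0.02  0.71 -0.75  1.6   0.54  1.05  0.13] time 19.2
-44 188 158 206 236 237 227 176 139 196 215 211 176 106 151 200 228 246 221 182 226 253 253 246 184 165Y 204Y 210Y 208Y 209Y 212Y 233 252 254 254 239 206 241 253 254 251 231 210 247 254 254 246 203 218 249 254
-43 215 197 223 236 237 233 216 196 210 216 215 193 134 163 200 208 200 186 213 247 254 254 252 229 201Y 207Y 210Y 213Y 211Y 214Y 227 251 252 251 250 237 249 253 254 249 219 175 236 253 254 251 233 239 251 254
-42 205 212 217 221 217 215 205 202 196 198 184 145 88 98 117 110 100 134 216 249 253 252 253 251 250 247 248 248 248 248 252 253 252 253 253 254 252 253 253 244 205 189 239 252 252 253 254 253 253 252
-41 117 117 115 119 118 119 113 117 114 118 111 93 86 92 94 94 94 99 130 150 141 134 151 1
[... 223 characters left out ...]
 108 107 108 108 107 106 107 107 107 107 106 107 107 107 106 107 107 108 108 108
-39 110 111 111 111 112 111 110 110 109 108 103 84 84 92 97 99 95 102 106 109 110 109 109 108 109 109 108 110 109 107 109 107 108 108 108 108 108 108 107 107 107 107 107 108 108 108 108 107 108 108
-38 110 110 110 111 111 111 110 108 107 105 98 83 85 101 121 136 131 127 114 106 106 105 108 108 108 109 108 108 109 108 109 108 108 108 108 108 107 108 108 107 108 107 108 109 108 108 108 108 108 107
wrist pointer 0.67 x [-38.7  -8.5  21.6] y [56.6 67.5 99.7] bbox [420.6 194.8 100.4 104.5]
   tip [-37.2  65. ]
wrist mark 0.82 x [-61.5 -52.9 -42.8] y [65.4 72.4 78.9] bbox [377.  122.7  33.7  35.9]
   tip [-43.8  73. ]
```

```bash
python3 -m crank '[[0,-0.001,-0.0003,0,0,0.05,0],[0,0,0,0,0,0.05,0],[0,0,0,0,0,0.05,0],[0,0,0,0,0,0.05,0],[0,0,0,0,0,0,0],[0,0,0,0,0,0,0]]' 60
cat >> h.py <<'E'
def pm2():
    c=capture("wrist");i=c["image"]
    def line(x,y0,y1):
        ys=np.arange(y0,y1,.1);u=np.float32([proj(c,np.append([.581,.302]+EE.T@(np.array([x,y])/1000),.059)) for y in ys])
        return ys,cv2.remap(i,u[None,:,0].copy(),u[None,:,1].copy(),cv2.INTER_LINEAR)[0].astype(int)
    for x in(-44,-43):
        ys,p=line(x,60,85);k=p[:,2]-p[:,0]>60;print("mark",x,ys[k].min().round(1) if k.any() else None,ys[k].max().round(1) if k.any() else None)
    for x in(-41,-40,-39):
        ys,p=line(x,60,85);print("ptr",x," ".join(str(int(q.sum()/3)) for q in p[::5]))
    s=get_state();print("F",np.round(s["ft_force"],1),"M",np.round(s["ft_torque"],2),"ang",ang().round(2),"p",np.round(pose()[0],4),"q",np.round(s["joints"],2))
E
python3 - <<'E'
from h import *
pm2()
E
```

```text
time_s: 19.87
tool_pos: [0.5815, 0.3018, 0.0927]
tool_rot: [-0.0, 0.35, 0.937, -0.001]
ft_force: [-3.2, -4.0, 2.6]
width: 0.0115
grip_force: 60.0
mark -44 72.0 75.0
mark -43 72.1 74.9
ptr -41 160 161 160 159 161 161 159 159 152 151 149 123 93 86 88 88 88 100 143 206 233 227 232 239 231 234 238 225 223 231 226 227 233 230 228 233 234 230 232 231 224 200 168 211 229 229 231 231 229 231
ptr -40 112 110 109 111 110 110 111 109 109 110 106 92 81 86 88 87 88 92 103 109 111 112 109 110 112 109 109 112 110 108 110 110 108 110 112 109 111 113 108 109 112 108 109 110 109 108 110 110 109 111
ptr -39 111 110 110 111 111 110 110 111 111 110 108 93 83 85 87 87 88 92 104 109 110 110 110 110 111 110 110 111 111 109 108 108 109 108 109 109 107 110 108 108 109 109 108 110 109 108 108 107 108 108
F [-3.8 -3.3  3.3] M [-1.12  0.64  0.19] ang 139.02 p [0.5815 0.3018 0.0927] q [-0.04  0.7  -0.7   1.6   0.51  1.03 -0.04]
```

```bash
python3 -m crank '[[0,-0.0003,0,0,0,0.08,0],[0,0,0,0,0,0.08,0],[0,0,0,0,0,0.08,0],[0,0,0,0,0,0.08,0],[0,0,0,0,0,0.08,0],[0,0,0,0,0,0,0],[0,0,0,0,0,0,0]]' 60
python3 - <<'E'
from h import *
pm2()
E
```

```text
time_s: 20.5
tool_pos: [0.581, 0.3014, 0.0927]
tool_rot: [-0.0, 0.529, 0.848, -0.001]
ft_force: [-4.3, -5.0, 3.3]
width: 0.0116
grip_force: 60.0
mark -44 72.4 74.6
mark -43 72.4 74.7
ptr -41 245 246 246 238 236 243 251 255 255 253 245 227 224 192 161 149 150 151 156 188 209 207 220 226 226 242 250 253 255 255 254 253 248 254 255 255 255 254 253 254 255 255 253 233 236 254 255 255 255 253
ptr -40 228 224 222 227 225 221 245 254 254 254 243 213 204 187 159 151 149 150 159 184 199 205 213 205 232 252 254 255 255 254 255 255 255 255 255 255 255 255 254 255 255 255 252 224 209 254 255 255 255 255
ptr -39 145 136 168 192 193 182 166 169 179 187 162 142 142 144 148 150 150 150 150 144 138 138 136 144 178 208 215 218 219 218 221 219 217 224 221 219 226 221 217 226 220 220 225 208 208 220 218 219 226 220
F [-5.5 -5.7  3.5] M [-1.48  1.2   0.16] ang 116.1 p [0.581  0.3014 0.0926] q [-0.1   0.67 -0.62  1.61  0.44  1.01 -0.4 ]
```

```bash
python3 -m crank '[[0,0,0,0,0,0.07,0],[0,0,0,0,0,0.07,0],[0,0,0,0,0,0.06,0],[0,0,0,0,0,0,0],[0,0,0,0,0,0,0]]' 60
python3 - <<'E'
from h import *
pm2()
E
```

```text
time_s: 20.97
tool_pos: [0.5807, 0.3013, 0.0926]
tool_rot: [-0.0, 0.611, 0.791, -0.002]
ft_force: [-6.6, -5.3, 4.3]
width: 0.0116
grip_force: 60.0
mark -44 72.4 74.7
mark -43 72.3 74.7
ptr -41 253 255 255 249 241 246 255 255 254 248 219 233 235 233 214 162 176 188 168 156 156 155 168 201 225 226 210 180 242 255 255 255 232 246 254 255 255 253 233 243 255 255 255 246 240 251 255 255 254 237
ptr -40 255 255 255 255 255 255 255 255 255 255 253 247 237 232 212 163 141 166 164 155 155 157 155 201 225 230 226 222 228 245 255 255 255 255 255 255 255 255 255 255 255 255 255 249 218 254 255 255 255 255
ptr -39 255 255 254 254 254 254 254 255 255 254 254 253 253 250 227 143 142 161 159 156 155 156 159 179 198 204 202 199 212 247 254 255 254 254 254 253 254 254 255 255 254 253 252 236 218 244 255 254 254 254
F [-6.2 -5.7  4.9] M [-1.7   1.67  0.18] ang 104.65 p [0.5807 0.3013 0.0926] q [-0.13  0.66 -0.57  1.61  0.4   1.   -0.57]
```

```bash
python3 -m crank '[[0,0,0,0,0,0.07,0],[0,0,0,0,0,0.07,0],[0,0,0,0,0,0.06,0],[0,0,0,0,0,0.03,0],[0,0,0,0,0,0,0],[0,0,0,0,0,0,0]]' 60
python3 - <<'E'
from h import *
pm2();gap(save="pics/p2.png",k=8)
E
```

```text
time_s: 21.52
tool_pos: [0.5804, 0.3013, 0.0925]
tool_rot: [-0.0, 0.698, 0.716, -0.002]
ft_force: [-7.5, -5.8, 6.5]
width: 0.0117
grip_force: 60.0
mark -44 72.1 74.7
mark -43 72.1 74.7
ptr -41 254 255 255 253 213 243 254 255 255 242 235 248 255 255 253 241 212 250 255 254 248 194 156 151 149 147 145 154 193 213 218 216 173 220 253 255 255 253 215 243 255 255 255 249 233 241 255 255 254 231
ptr -40 254 255 255 253 225 249 255 255 255 240 233 246 255 255 252 239 218 254 251 229 204 166 149 149 149 149 148 159 192 219 224 217 194 219 252 255 255 253 216 247 255 255 255 250 234 245 255 255 254 222
ptr -39 255 255 255 255 255 255 255 255 255 255 255 255 255 255 253 241 228 254 249 227 223 197 164 152 150 149 149 177 213 226 225 228 239 252 254 254 255 255 255 255 255 255 255 251 223 246 255 255 255 255
F [-8.8 -6.2  5.6] M [-1.87  2.23  0.23] ang 91.48 p [0.5804 0.3013 0.0925] q [-0.16  0.64 -0.52  1.61  0.37  0.99 -0.77]
wrist pointer 0.86 x [-36.7  -1.3  26.2] y [ 65.2  74.6 103.6] bbox [304.  121.7 129.3  82.2]
   tip [-35.9  72.2]
wrist mark 0.89 x [-58.1 -51.  -42.8] y [67.5 73.2 78.9] bbox [222.8 146.2  34.5  23.2]
   tip [-43.9  73.2]
pics/p2.png 201 105 8.0
```

View pics/p2.png

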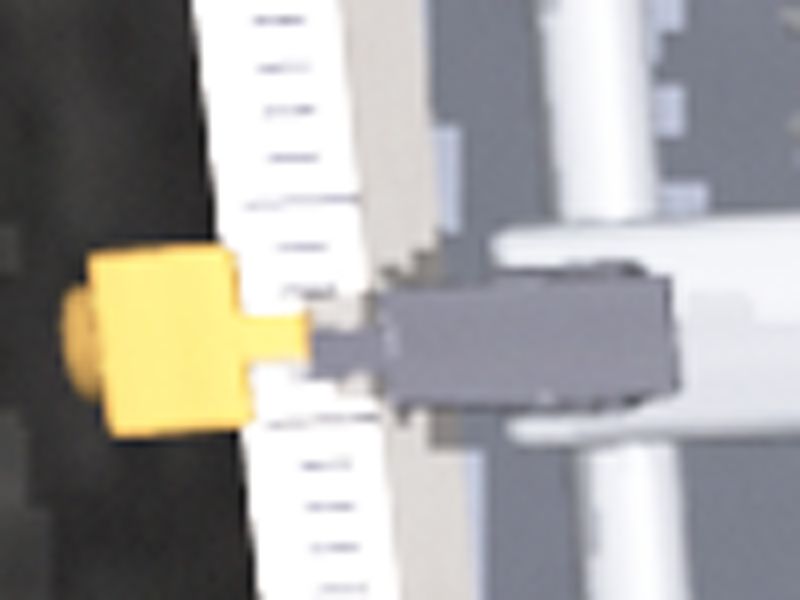

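The picture shows the mark tip at crop (290,338) and the pointer tip at (330,354), so the pointer is about 1.1 mm short.

```bash
python3 -m crank '[[0,0,0,0,0,0.06,0],[0,0,0,0,0,0.055,0],[0,0,0,0,0,0,0],[0,0,0,0,0,0,0],[0,0,0,0,0,0,0]]' 60
python3 - <<'E'
from h import *
pm2()
E
```

```text
time_s: 22.13
tool_pos: [0.5802, 0.3013, 0.0925]
tool_rot: [-0.0, 0.738, 0.675, -0.002]
ft_force: [-9.5, -6.8, 7.8]
width: 0.0113
grip_force: 60.0
mark -44 72.0 74.8
mark -43 72.0 74.7
ptr -41 254 255 254 247 199 246 255 255 254 230 218 251 255 255 253 213 237 252 255 255 243 200 174 200 173 145 143 144 144 161 194 202 174 201 254 255 255 250 224 248 255 255 255 246 226 244 255 255 253 233
ptr -40 252 255 255 243 228 249 255 255 255 240 226 243 255 255 250 230 216 253 252 247 230 196 201 203 176 150 144 144 145 152 198 205 151 217 252 255 255 249 233 233 254 255 254 245 205 253 255 255 253 212
ptr -39 255 255 255 254 254 253 255 255 255 253 247 253 255 255 252 224 224 251 242 219 206 174 195 199 171 150 144 144 144 161 199 220 223 247 253 253 255 254 250 250 255 255 254 236 224 252 255 255 255 250
F [-9.3 -7.2  7.4] M [-1.88  2.5   0.17] ang 84.89 p [0.5803 0.3013 0.0925] q [-0.18  0.64 -0.5   1.61  0.35  0.98 -0.88]
```

```bash
python3 -m crank '[[0,0,0,0,0,0,0],[0,0,0,0,0,0,0],[0,0,0,0,0,0,0],[0,0,0,0,0,-0.05,0],[0,0,0,0,0,-0.05,0],[0,0,0,0,0,-0.02,0],[0,0,0,0,0,0,0],[0,0,0,0,0,0,0]]' 60
python3 - <<'E'
from h import *
pm2()
E
```

```text
time_s: 22.85
tool_pos: [0.5807, 0.3016, 0.0926]
tool_rot: [-0.0, 0.696, 0.718, -0.001]
ft_force: [-5.2, -3.2, 5.3]
width: 0.0117
grip_force: 60.0
mark -44 72.0 74.8
mark -43 72.0 74.8
ptr -41 252 255 255 252 241 243 254 255 255 248 223 253 255 255 254 228 239 253 255 254 246 208 167 202 182 149 147 147 148 164 203 210 164 217 251 255 255 252 232 232 254 255 255 247 234 248 255 255 254 245
ptr -40 253 255 255 253 239 244 255 255 254 241 210 252 255 255 254 229 236 250 252 236 200 159 165 200 178 149 150 150 150 161 207 219 168 226 252 255 255 253 233 237 255 255 255 244 236 248 255 255 254 244
ptr -39 255 255 255 255 255 255 255 255 255 255 255 255 255 255 255 239 236 251 252 235 225 221 220 209 177 151 150 150 151 167 210 226 234 252 255 255 255 255 255 255 255 255 255 246 238 247 255 255 255 255
F [-6.6 -4.3  4.6] M [-1.26  1.64  0.04] ang 91.76 p [0.5807 0.3016 0.0926] q [-0.16  0.64 -0.52  1.61  0.37  0.99 -0.77]
```

```bash
python3 -m crank '[[-0.0007,-0.001,-0.001,0,0,0,0],[0,0,-0.002,0,0,0,0],[0,0,-0.004,0,0,0,0],[0,0,-0.005,0,0,0,0],[0,0,-0.005,0,0,0,0],[0,0,0,0,0,0,0]]' 60
python3 - <<'E'
from h import *
pm2()
E
```

```text
time_s: 23.4
tool_pos: [0.5813, 0.302, 0.1114]
tool_rot: [0.0, 0.696, 0.718, 0.001]
ft_force: [0.3, 0.4, -1.6]
width: 0.0115
grip_force: 60.0
mark -44 72.1 74.6
mark -43 72.0 74.6
ptr -41 253 255 255 246 236 253 255 255 254 228 216 252 255 255 253 232 234 253 254 253 246 211 207 199 172 150 150 148 147 176 208 204 185 208 254 255 255 252 228 231 254 255 255 251 213 242 255 255 254 245
ptr -40 254 255 255 249 243 251 255 255 255 249 246 254 255 255 253 214 226 252 245 224 205 169 191 194 171 150 149 149 150 177 208 208 197 210 250 254 255 254 242 244 255 255 255 252 228 249 255 255 254 245
ptr -39 255 255 255 255 255 255 255 255 255 255 255 255 255 255 253 210 231 252 242 225 222 218 219 197 167 150 149 149 149 184 212 229 243 253 255 255 255 255 255 255 255 255 254 246 212 251 255 255 255 255
F [ 0.1 -0.  -1.7] M [-0.05 -0.1   0.01] ang 91.75 p [0.5812 0.3018 0.1108] q [-0.15  0.62 -0.53  1.6   0.36  1.01 -0.76]
```

```bash
python3 -m crank '[[0,0,-0.015,0,0,0,0],[0,0,-0.025,0,0,0,0],[0,0,-0.02,0,0,0,0],[-0.013,-0.017,0,0,0,0,0],[-0.017,-0.022,0,0,0,0,0],[-0.017,-0.022,0,0,0,0,0],[-0.017,-0.022,0,0,0,0,0],[-0.017,-0.022,0,0,0,0,0],[-0.017,-0.022,0,0,0,0,0],[0,0,0.02,0,0,0,0],[0,0,0.03,0,0,0,0],[0,0,0.03,0,0,0,0],[0,0,0.02,0,0,0,0],[0,0,0,0,0,0,0],[0,0,0,0,0,0,0],[0,0,0,0,0,0,0]]' 60
python3 - <<'E'
from h import *
go([.457,.2,.05],91.75);c=capture("wrist");p,R=pose()
for r in look_for(c,"key")[:1]:print(r["conf"],r["bbox"])
E
```

```text
time_s: 24.78
tool_pos: [0.4574, 0.2002, 0.0712]
tool_rot: [0.0, 0.696, 0.718, 0.001]
ft_force: [0.8, 0.3, -1.6]
width: 0.0116
grip_force: 60.0
t [0.4574 0.2002 0.0712] ang 91.76 shift [-0.0002 -0.0005  0.0212] wz 0.0002 tilt [ 1.3e-03  7.0e-04 -1.0e+00] q [-0.01  0.43 -0.55  2.02  0.32  0.77 -0.73] time 24.8
0.87 [321.5, 303.2, 56.6, 138.1]
```

```bash
python3 -m crank '[[0,0,0.012,0,0,0,0],[0,0,0.009,0,0,0,0],[0,0,0.004,0,0,0,0],[0,0,0.001,0,0,0,0],[0,0,0,0,0,0,0],[0,0,0,0,0,0,0]]' 60; python3 -m crank '[[0,0,0.001,0,0,0,0],[0,0,0.001,0,0,0,0],[0,0,0,0,0,0,0],[0,0,0,0,0,0,0]]' 60
```

```text
time_s: 25.38
tool_pos: [0.4568, 0.1998, 0.044]
tool_rot: [-0.0, 0.696, 0.718, -0.0]
ft_force: [0.0, 0.5, -1.7]
width: 0.0115
grip_force: 60.0
time_s: 25.72
tool_pos: [0.4571, 0.2, 0.0428]
tool_rot: [0.0, 0.696, 0.718, 0.0]
ft_force: [-4.8, -1.7, 15.1]
width: 0.0113
grip_force: 60.0
```

```bash
python3 -m crank '[[0,0,-0.0005,0,0,0,0],[0,0,0,0,0,0,0.014],[0,0,0,0,0,0,0.02],[0,0,0,0,0,0,0.03],[0,0,0,0,0,0,0.04],[0,0,0,0,0,0,0.04],[0,0,0,0,0,0,0.04],[0,0,0,0,0,0,0.04]]' 10; python3 -m crank '[[0,0,-0.01,0,0,0,0.04],[0,0,-0.02,0,0,0,0.04],[0,0,-0.03,0,0,0,0.04],[0,0,-0.04,0,0,0,0.04],[0,0,-0.04,0,0,0,0.04],[0,0,0,0,0,0,0.04],[0,0,0,0,0,0,0.04],[0,0,0,0,0,0,0.04]]'
python3 - <<'E'
from h import *
c=capture("wrist");w=c["image"]
r=look_for(c,"key")[0];print(r["conf"],r["bbox"],atz(c,*r["bbox"][:2],.05))
c2=capture("top");print([(round(r["conf"],2),r["bbox"],atz(c2,*r["bbox"][:2],.05)) for r in look_for(c2,"key")[:2]])
s=capture("scene")["image"][170:410,210:400]
cv2.imwrite("pics/f.png",np.hstack([cv2.resize(w,(400,300)),cv2.resize(s,(238,300))]))
E
```

```text
time_s: 26.38
tool_pos: [0.4567, 0.1997, 0.0424]
tool_rot: [-0.0, 0.696, 0.718, -0.0]
ft_force: [0.5, 0.4, 0.6]
width: 0.04
grip_force: 0.0
time_s: 27.05
tool_pos: [0.4566, 0.1995, 0.1827]
tool_rot: [0.0, 0.696, 0.718, 0.0]
ft_force: [0.3, -0.0, -0.3]
width: 0.0401
grip_force: 0.0
0.97 [320.9, 231.8, 30.9, 74.9] [0.45606241 0.19861428 0.05      ]
[]
```

View pics/f.png

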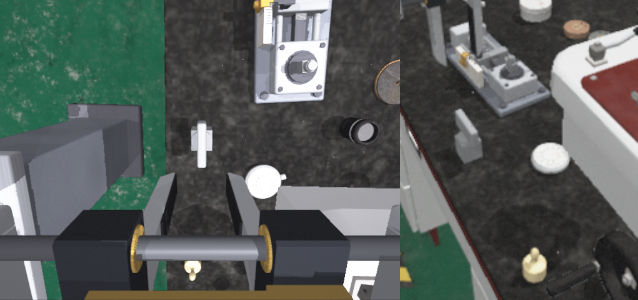

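The picture shows the key standing upright and free at about (201,145), well away from the tensioner and the other things, so I'm handing in.

```bash
python3 -c "
from workcell import job_done
print(job_done())"
```

```text
the job is handed in; nothing more can be done
None
```

The job is handed in (no verdict shown): the key went fully down, the pointer was turned level with the mark to within about 0.2 mm by camera and still read level as the key came off, and the key stands upright on the bench clear of the tensioner. My first push missed the spindle and pressed it down an estimated 3.7 mm (limit 5.5 mm).

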